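# Torque down a strap clamp with a break-over wrench

## Robot

A 6-joint arm with a two-finger parallel gripper is mounted at the origin on the work surface; the furniture and walls round the work are solid. World frame = base frame: x ahead of the robot, y to its left, z up, the work surface at z = 0. Lengths are in m, angles in rad, forces in N, time in s.
With the tool pointing down it reaches from about 0.375 to 0.975 m from the base axis. Payload 3.8 kg.
Tool frame: the origin (TCP) lies where the fingers leave the gripper's body, on its centre line; the fingertips stand 73 mm ahead of it and the grasp point (between the pads) lies 54 mm ahead of it; z points along the fingers, y is the line along which they close (so a half turn about z gives the same grasp; the last joint's range is limited). The gripper opens to 85 mm and grips with 20 to 120 N. Pads are 22 mm wide; open, the fingers measure 114 mm over their backs; the gripper's body (76 mm by 85 mm) begins 54 mm behind the grasp point. The pads swing forward as they close: fully open they stand 13 mm farther back than shut.
Start: joints at [1.197, 0.264, 1.604, -0, 1.274, -0.037], TCP at [0.223, 0.637, 0.304] pointing down, gripper open.
Joint ranges: [-2.63, 2.63], [-0.94, 2.18], [0.31, 2.57], [-1.31, 4.45], [0, 2.66], [-2.55, 2.55]. Speed limits (rad/s): [2.57, 2.57, 3.14, 3.14, 3.14, 3.14].

## Interface

Orientations are given as a rotation vector (axis times angle).
In Python, from workcell import read_state, viewer, bot gives the robot as it stands.
- The arm moves only by the tool jog_arm, never from a script. Its argument "increments" is a list that holds one entry, the list of rows, each a list of 7 numbers: the shift along the tool's x, y, z in units of 30 mm (1.0 is 30 mm), then the turn, a rotation vector about the tool's x, y, z in units of 6 degrees (1.0 is 6 degrees), then the opening, from -1 (shut) to 1 (fully open). A call has exactly 5 rows; each row shifts and turns the commanded pose from where the row before left it, along the tool's axes as they then stand; what a row does not reach is not made up. A row lasts 1/12 s, in which the tool goes at most 41.7 mm and 7.16 degrees, less where a joint would pass 70% of its speed; a pose out of reach is approached as far as the arm can. A call is refused whole if a number of a shift passes 1 or a number of a turn 1, either way. A call with a gripper value outside its range is refused whole. The fingers move at their own pace and stop on an object; "force" is the grip in N (left out, the last holds). Time passes only in rows, so rows that do not move let the fingers close, or fill a call up. It gives the time, the measured TCP pose, the force, the opening and the grip force at its end, in the units of the state.
- read_state(): the state, without advancing time (a new reading comes with each control period).
- viewer.read_camera(name): name is "scene" or "top"; returns (picture, depth): 400x640x3 uint8, blue, green, red; 400x640 float32, m along the optical axis (not along the pixel's ray), 0 where there is no reading.
- viewer.camera_params(name): a dict with "fx", "fy", "cx", "cy" (pixels), "k1" (the pictures are not rectified: a ray, as slopes to the right and down, at radius r is drawn at 1 + k1 r^2 times it, then the intrinsics apply), "R" (3x3) and "t" (3): a world point X has camera coordinates R X + t. Camera axes: x right, y down, z forward; pixel columns grow to the right and rows downward; lengths in m; the calibration is good to about 2 mm. A picture is of the moment at which its call begins. camera_params takes no time and is no camera call.
- bot.finish_job(): hands the job in; it is judged then, once.
The state is a dict: "time": time; "q": joint angles; "joint_vel": joint speeds; "joint_torque": joint torques, N m; "tool_pos": TCP position; "tcp_rot": TCP orientation; "wrist_force": force on the tool from outside, world axes, zero at the start; "torque": the same for the moment, N m; "width": opening from 0.0 (shut) to 1.0 (fully open); "grip_force": force on a finger pad.
Only numpy, scipy, OpenCV 4.12 (cv2) and the standard library are available. Lean on these libraries where they do the work, as an engineer would, in place of code of your own. Each camera call takes 0.05 s, during which the arm holds its last target. There are 200 camera calls.

## Task

Slide the clamp's slotted strap fully home over the wooden offcut, pushing it gently by its turned-up tail, then pull the torque wrench on the clamp nut clockwise (seen from above) until its handle hinge trips and breaks over. Stop once it has clearly given way, so that it stays folded by itself, but well before the handle folds on to its stop, then let go and leave the wrench on the nut with the handle still a little folded as the sign that the nut is tight, and the other things on the bench where they are.

Things in the scene. Friction and masses are not known exactly. Their poses are not given: they have to be found in the camera images.
- fixture: steel clamping fixture fixed to the bench: base plate 235 x 130 x 12 mm, a wooden offcut lying on its far half, a stud in its middle. Origin on the bench under the stud's axis; +x points from the stud to the offcut (away from the robot), z up.
- strap (a joint): slotted steel strap (140 x 40 x 12 mm, lying on top of the heel block at 32 to 44 mm height under the nut) that slides along the fixture's +x with about 2.5 N of friction. Value in m: 0 drawn back, 0.025 fully home against its stop with its nose over the offcut.
- strap_tail (a point): on the robot's-side face of the strap's turned-up tail, 75 mm above the bench, in the middle of its width. The tail is an upright tab 40 mm wide (fixture y), 10 mm thick (fixture x), rising from the strap to 88 mm above the bench; it moves with the strap. Push this face toward the fixture's +x, or pinch the tab.
- wrench_head: head of the torque wrench: a socket fixed on the nut, 42 mm across, top 110 mm above the bench. Origin on the nut's axis at bench height; +x points along the wrench toward the handle's hinge pin, z up. Turns with the nut about this vertical axis.
- nut (a point): on the nut's axis, 50 mm above the bench. Clockwise seen from above tightens. The nut runs on with about 0.9 N m (4 to 5 N at the grip), then comes up tight after 0.1 to 0.5 rad; that angle differs each time and cannot be seen. It does not run back by itself.
- wrench_handle: handle: steel tube 18 mm thick with a round ribbed rubber grip 25 mm thick, 100 mm long, axis level, 95 mm above the bench. Origin at bench height under the hinge pin; +x points along the handle to its end, 209 mm from the pin. In line with the head until, with the nut tight, a sideways pull of about 12 N at the grip trips the hinge.
- hinge_pin (a point): upright pin, 95 mm above the bench, 50 mm from the nut's axis. Once tripped, the handle gives way clockwise (from above) about it, the pull falling from 12 N to about 3 N at 0.1 rad of fold and staying there up to 0.29 rad; beyond, it rises again toward the hard stop (0.38). Let go it stays folded, but springs back if folded under 0.08 rad; a push back of 3 N can straighten it.
- grip (a point): middle of the rubber grip, on the handle's axis, 95 mm above the bench, 150 mm from the hinge pin and 200 mm from the nut's axis when the handle is straight. Pull it with a finger hooked behind it (fingers loosely astride): a firm pinch twists with the handle and masks the drop in the pull. Standing still, the felt pull relaxes by up to 3 N.
- tape_measure: bystander, loose: yellow pocket tape measure, 68 x 84 x 37 mm; origin at the middle of its underside.
- paint_tin: bystander, loose: small round paint tin, 78 mm across, 77 mm high; origin at the middle of its underside.
- pliers: bystander, loose: pair of pliers lying flat, 184 mm long, 14 mm high; origin at the middle of its underside.
- masking_tape: bystander, loose: roll of masking tape lying flat, 98 mm across, 24 mm high; origin at the middle of its underside.
- screwdriver: bystander, loose: screwdriver lying on the bench, 171 mm long, 31 mm high; origin at the middle of its underside.

How it is judged:
On the way, in this order (a step that is already met when the one before it is completed fails the run):
1. the strap is slid fully home while the wrench is still straight (value of joint strap above 0.022 m and y of grip in the frame of wrench_head above -0.006 m), for 0.2 s.
2. the wrench handle has tripped and broken over (y of grip in the frame of wrench_head between -0.0425 and -0.01 m), for 0.1 s.
At the end, for the whole second after the job is handed in: The strap is home (slid 22 mm or more of its 25 mm), and the handle, let go and at rest, stands folded clockwise against the head by 0.067 to 0.285 rad (the middle of the grip 10 to 42.5 mm to the side of the head's own line) (all of step 2 and value of joint strap above 0.022 m and linear speed of wrench_handle below 0.01 m/s and angular speed of wrench_handle below 0.05 rad/s); the robot touches nothing.
It fails at once if the handle is pulled far past the trip (folded more than 0.29 rad), toward its hard stop (y of grip in the frame of wrench_head below -0.043 m).
It fails at once if the strap is pushed against its stop with more than 40 N (contact force between the fingers and strap above 40 N).
It fails at once if one of the loose bystanders is moved by more than 30 mm (distance of any of tape_measure, paint_tin, pliers, masking_tape, screwdriver from where it was at the start of the episode above 0.03 m).
It also fails if it takes over 64 s, if anything falls off the work surface, if the arm or the gripper's body presses on something with over 40 N, if the wrist force passes 120 N, or if a joint passes its speed limit or range.

## Working session

There is one attempt and no reset: what is moved stays moved. The work goes in short steps, Python scripts to look and compute and a tool call to move; the robot and the scene stay as the last step left them, time stands still between calls to the robot, and variables do not carry over. Pictures are saved under pics/ and viewed, at most 10 in all, crops included, and the job is handed in when it is done.

Besides the shell and the picture viewer there is one more tool, called after "Request:" by a JSON object that holds its "api" and its "payload". jog_arm: Moves the arm, as the interface text tells. Its arguments: {"type":"object","properties":{"increments":{"type":"array","items":{"type":"array","items":{"type":"array","items":{"type":"number"}}}},"force":{"type":"number"}},"required":["increments"]}

```bash
mkdir -p pics
cat > h.py <<'E'
import numpy as np, cv2
from workcell import read_state, viewer, bot
def cap(n):
    im,d=viewer.read_camera(n); p=viewer.camera_params(n); return im,d,p
def cloud(d,p):
    v,u=np.mgrid[:d.shape[0],:d.shape[1]]
    K=np.array([[p['fx'],0,p['cx']],[0,p['fy'],p['cy']],[0,0,1.]])
    pts=np.stack([u.ravel(),v.ravel()],1).astype(float)[:,None]
    n=cv2.undistortPoints(pts,K,np.array([p['k1'],0,0,0.]))[:,0]
    z=d.ravel(); X=np.c_[n*z[:,None],z]
    return ((X-np.array(p['t']))@np.array(p['R'])).reshape(*d.shape,3)
E
python3 - <<'E'
from h import *
for n in('top','scene'):
    im,d,p=cap(n); cv2.imwrite(f'pics/{n}0.png',im); np.savez(f'{n}0.npz',im=im,W=cloud(d,p),d=d)
    print(n,-np.array(p['R']).T@p['t'],p['fx'],p['k1'])
s=read_state();print(s)
E
```

```text
top [0.17991161 0.02195231 1.09209996] 511.53545847864797 -0.04228755338564222
scene [-0.11871398 -0.21853866  0.77839241] 392.3355517504814 -0.023673380523600483
{'time': 0.1, 'q': array([ 1.19711267e+00,  2.64733756e-01,  1.60527504e+00,  6.47907901e-06,
        1.27370738e+00, -3.68930637e-02]), 'joint_vel': array([ 0.00179242, -0.00063844, -0.00294312,  0.00041532,  0.00103865,
        0.00070554]), 'joint_torque': array([ 1.25963274e-03, -5.16706038e+01, -3.68588519e+01,  1.21191010e-04,
        6.14220189e-03, -7.50003665e-06]), 'tool_pos': array([0.22286317, 0.63658826, 0.30262836]), 'tcp_rot': array([-0.52646178, -3.09671988,  0.00326314]), 'wrist_force': array([-0.21312635,  0.23481597,  0.11037962]), 'torque': array([-0.03898681, -0.00964772,  0.00854295]), 'grip_force': 0.0, 'width': 0.9998000255662177}
```

View pics/top0.png

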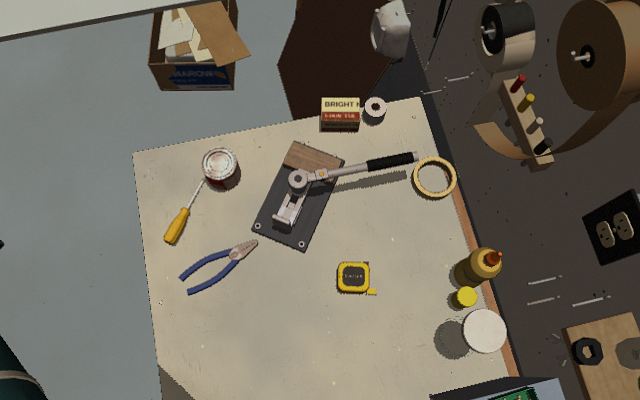

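View pics/scene0.png

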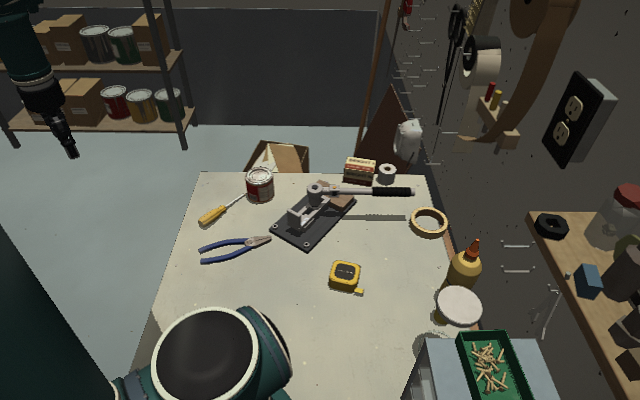

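The top view shows the wrench head at about (297,180), the hinge at (321,174), the grip from (367,166) to (415,157) and the tail tab near (283,222). The masking tape is at (434,178), clear of the grip.

Run:
```python
from h import *
f=np.load('top0.npz');W=f['W'];im=f['im']
for u,v in [(297,180),(321,174),(345,171),(375,165),(390,161),(405,158),(434,160),(415,178),(283,222),(281,218),(289,205),(285,170),(256,225),(305,248),(353,276),(341,103)]: print((u,v),W[v,u].round(3))
z=W[...,2]; x=W[...,0];y=W[...,1]
sub=np.zeros(z.shape,bool);sub[140:255,250:430]=1
def st(n,m):
    P=W[m&sub]; c=P.mean(0);
    print(n,len(P),c.round(4),P.min(0).round(3),P.max(0).round(3)); return P
P=st('head',(z>.1035)&(z<.118)&(np.mgrid[:400,:640][1]<312))
(cx,cy),r=cv2.minEnclosingCircle(P[:,:2].astype(np.float32));print('circ',cx,cy,r)
dark=im.max(2)<60
G=st('grip',(z>.085)&(z<.118)&dark&(np.mgrid[:400,:640][1]>360))
l=cv2.fitLine(G[:,:2].astype(np.float32),cv2.DIST_L2,0,.01,.01).ravel();print(l)
T=st('tail',(z>.078)&(z<.098)&(np.mgrid[:400,:640][0]>200)); print(cv2.minAreaRect(T[:,:2].astype(np.float32)))
S=st('strap',(z>.036)&(z<.05)); 
B=st('base',(z>.008)&(z<.017)); print(cv2.minAreaRect(B[:,:2].astype(np.float32)), cv2.boxPoints(cv2.minAreaRect(B[:,:2].astype(np.float32))))
c=cv2.resize(im[130:260,240:440],None,fx=4,fy=4,interpolation=cv2.INTER_CUBIC);cv2.imwrite('pics/c.png',c)
```

```text
(297, 180) [0.523 0.162 0.111]
(321, 174) [0.553 0.119 0.105]
(345, 171) [0.576 0.074 0.101]
(375, 165) [0.606 0.018 0.106]
(390, 161) [ 0.625 -0.01   0.106]
(405, 158) [ 0.642 -0.038  0.103]
(434, 160) [ 0.697 -0.108  0.018]
(415, 178) [ 0.639 -0.076  0.023]
(283, 222) [0.436 0.164 0.086]
(281, 218) [0.443 0.17  0.086]
(289, 205) [0.491 0.172 0.03 ]
(285, 170) [0.573 0.209 0.012]
(256, 225) [0.43  0.228 0.016]
(305, 248) [0.414 0.11  0.013]
(353, 276) [ 0.382 -0.005  0.038]
(341, 103) [0.753 0.133 0.052]
head 234 [0.5271 0.1614 0.1061] [0.507 0.136 0.104] [0.548 0.182 0.113]
circ 0.5301275849342346 0.15817297995090485 0.024717045947909355
grip 503 [ 0.6248 -0.0093  0.1029] [ 0.594 -0.056  0.091] [0.66  0.038 0.109]
[ 0.503689   -0.86388505  0.6247997  -0.00930831]
tail 98 [0.4396 0.1701 0.0854] [0.433 0.151 0.079] [0.446 0.19  0.091]
((0.44024658203125, 0.17054538428783417), (0.04041638225317001, 0.010287730023264885), 83.52672576904297)
strap 531 [0.4899 0.1642 0.0423] [0.434 0.116 0.036] [0.6   0.193 0.05 ]
base 2696 [0.4891 0.1581 0.0109] [ 0.376 -0.118  0.008] [0.69  0.236 0.017]
((0.5330950021743774, 0.06158500909805298), (0.26938289403915405, 0.37685370445251465), 7.649084568023682) [[ 0.37452137  0.23040704]
 [ 0.42468274 -0.14309336]
 [ 0.6916686  -0.10723703]
 [ 0.64150727  0.26626337]]
```

View pics/c.png

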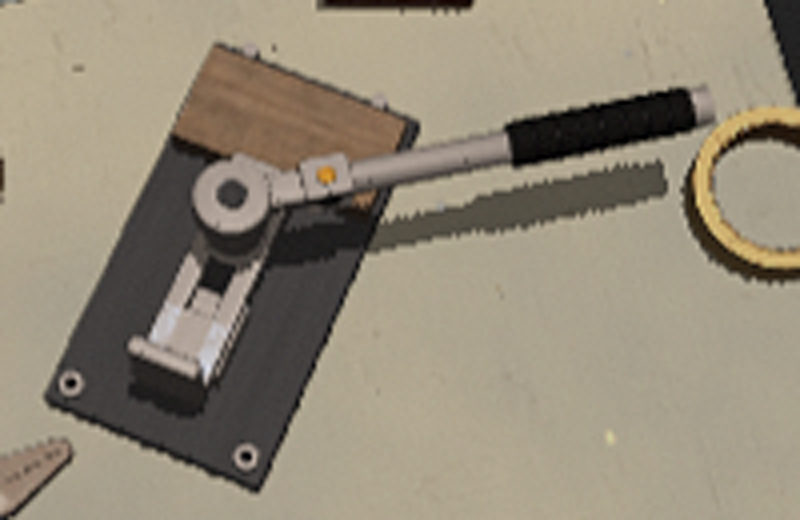

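The crop agrees with the clouds: nut about (0.524,0.163), grip mid about (0.625,-0.009), tail centre about (0.440,0.1705), and fixture +x about (0.994,-0.113). The strap is drawn back.

```bash
cat > plan.py <<'E'
import sys,numpy as np
from scipy.spatial.transform import Rotation as R
from workcell import read_state
# target: x y z, angle of tool x in world (deg), rows
x,y,z,a=map(float,sys.argv[1:5]); n=int(sys.argv[5])
s=read_state(); p=np.array(s['tool_pos']); r=R.from_rotvec(s['tcp_rot'])
ar=np.radians(a); ex=np.array([np.cos(ar),np.sin(ar),0]); ez=np.array([0,0,-1.]); 
rt=R.from_matrix(np.c_[ex,np.cross(ez,ex),ez])
rv=(r.inv()*rt).as_rotvec(); d=(np.array([x,y,z])-p)/n
for i in range(n):
    ri=r*R.from_rotvec(rv*i/n)
    print(np.r_[ri.inv().apply(d)/.03, np.degrees(rv)/n/6].round(2).tolist())
print(s['time'],p.round(4),s['wrist_force'].round(2))
E
python3 plan.py 0.4054 0.1745 0.29 173.5 20
```

```text
[-0.54, -0.63, 0.02, -0.0, -0.0, -0.11]
[-0.53, -0.63, 0.02, -0.0, -0.0, -0.11]
[-0.53, -0.64, 0.02, -0.0, -0.0, -0.11]
[-0.52, -0.64, 0.02, -0.0, -0.0, -0.11]
[-0.51, -0.65, 0.02, -0.0, -0.0, -0.11]
[-0.51, -0.66, 0.02, -0.0, -0.0, -0.11]
[-0.5, -0.66, 0.02, -0.0, -0.0, -0.11]
[-0.49, -0.67, 0.02, -0.0, -0.0, -0.11]
[-0.48, -0.67, 0.02, -0.0, -0.0, -0.11]
[-0.48, -0.68, 0.02, -0.0, -0.0, -0.11]
[-0.47, -0.68, 0.02, -0.0, -0.0, -0.11]
[-0.46, -0.69, 0.02, -0.0, -0.0, -0.11]
[-0.45, -0.69, 0.02, -0.0, -0.0, -0.11]
[-0.45, -0.7, 0.02, -0.0, -0.0, -0.11]
[-0.44, -0.7, 0.02, -0.0, -0.0, -0.11]
[-0.43, -0.71, 0.02, -0.0, -0.0, -0.11]
[-0.42, -0.71, 0.02, -0.0, -0.0, -0.11]
[-0.41, -0.72, 0.02, -0.0, -0.0, -0.11]
[-0.41, -0.72, 0.02, -0.0, -0.0, -0.11]
[-0.4, -0.73, 0.02, -0.0, -0.0, -0.11]
0.1 [0.2229 0.6366 0.3026] [-0.21  0.23  0.11]
```

Request:
{"api": "jog_arm", "payload": {"increments": [[[-0.54,-0.63,0,0,0,-0.11,-1],[-0.53,-0.63,0,0,0,-0.11,-1],[-0.53,-0.64,0,0,0,-0.11,-1],[-0.52,-0.64,0,0,0,-0.11,-1],[-0.51,-0.65,0,0,0,-0.11,-1]]], "force": 40}}

```text
time: 0.52
tool_pos: [0.2686, 0.5203, 0.3031]
tcp_rot: [-0.436, -3.111, 0.002]
wrist_force: [0.0, -0.5, -0.6]
width: 0.301
grip_force: 0.0
```

Request:
{"api": "jog_arm", "payload": {"increments": [[[-0.51,-0.66,0,0,0,-0.11,-1],[-0.5,-0.66,0,0,0,-0.11,-1],[-0.49,-0.67,0,0,0,-0.11,-1],[-0.48,-0.67,0,0,0,-0.11,-1],[-0.48,-0.68,0,0,0,-0.11,-1]]]}}

```text
time: 0.93
tool_pos: [0.3146, 0.4046, 0.3033]
tcp_rot: [-0.346, -3.122, 0.001]
wrist_force: [0.0, -0.7, -0.1]
width: -0.001
grip_force: 0.0
```

Request:
{"api": "jog_arm", "payload": {"increments": [[[-0.47,-0.68,0,0,0,-0.11,-1],[-0.46,-0.69,0,0,0,-0.11,-1],[-0.45,-0.69,0,0,0,-0.11,-1],[-0.45,-0.7,0,0,0,-0.11,-1],[-0.44,-0.7,0,0,0,-0.11,-1]]]}}

```text
time: 1.35
tool_pos: [0.3608, 0.2895, 0.3035]
tcp_rot: [-0.256, -3.131, 0.001]
wrist_force: [0.8, -0.0, -0.2]
width: 0.003
grip_force: 0.0
```

Request:
{"api": "jog_arm", "payload": {"increments": [[[-0.43,-0.71,0,0,0,-0.11,-1],[-0.42,-0.71,0,0,0,-0.11,-1],[-0.41,-0.72,0,0,0,-0.11,-1],[-0.41,-0.72,0,0,0,-0.11,-1],[-0.4,-0.73,0,0,0,-0.11,-1]]]}}

```text
time: 1.77
tool_pos: [0.4072, 0.1742, 0.3035]
tcp_rot: [-0.166, -3.137, 0.0]
wrist_force: [0.3, 0.3, -0.2]
width: -0.002
grip_force: 0.0
```

```bash
python3 plan.py 0.4054 0.1745 0.14 173.5 10|tail -3
```

```text
[0.01, 0.0, 0.55, -0.0, -0.0, 0.01]
[0.01, 0.0, 0.55, -0.0, -0.0, 0.01]
1.7667 [0.4072 0.1742 0.3035] [ 0.3   0.25 -0.17]
```

Request:
{"api": "jog_arm", "payload": {"increments": [[[0.04,0,0.7,0,0,0,-1],[0.04,0,0.7,0,0,0,-1],[0.04,0,0.7,0,0,0,-1],[0.03,0,0.7,0,0,0,-1],[0,0,0.7,0,0,0,-1]]]}}

```text
time: 2.18
tool_pos: [0.4023, 0.1756, 0.1976]
tcp_rot: [-0.168, -3.137, 0.0]
wrist_force: [0.1, -0.2, -0.4]
width: -0.002
grip_force: 0.0
```

Request:
{"api": "jog_arm", "payload": {"increments": [[[0,0,0.5,0,0,0,-1],[0,0,0.5,0,0,0,-1],[0,0,0.4,0,0,0,-1],[0,0,0.3,0,0,0,-1],[0,0,0.25,0,0,0,-1]]]}}

```text
time: 2.6
tool_pos: [0.4022, 0.1757, 0.1392]
tcp_rot: [-0.167, -3.136, 0.001]
wrist_force: [-0.6, 0.1, 0.4]
width: -0.001
grip_force: 0.0
```

Run:
```python
from h import *
s=read_state();print(s['tool_pos'],s['wrist_force'])
im,d,p=cap('scene');cv2.imwrite('pics/s1.png',cv2.resize(im[150:280,200:420],None,fx=3.5,fy=3.5))
```

```text
[0.40219165 0.17572353 0.13923832] [-0.62342025  0.0762678   0.36216954]
```

View pics/s1.png

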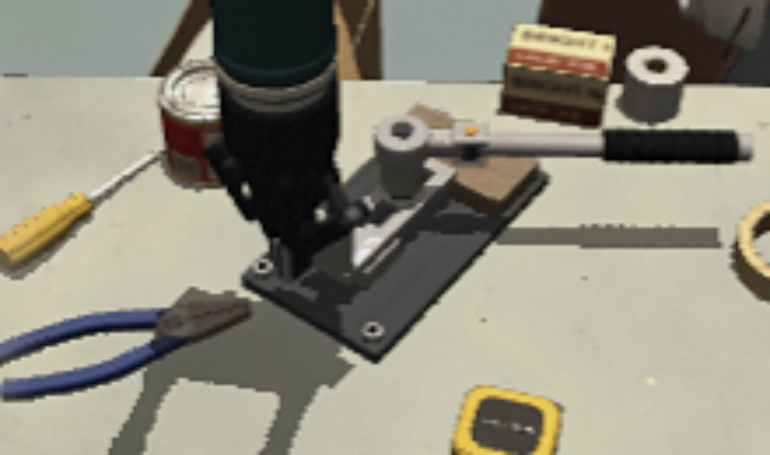

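The closed fingers stand right behind the tail, near (295,255) in the crop. I'm pushing slowly.

Request:
{"api": "jog_arm", "payload": {"increments": [[[-0.14,0,0,0,0,0,-1],[-0.14,0,0,0,0,0,-1],[-0.14,0,0,0,0,0,-1],[-0.14,0,0,0,0,0,-1],[-0.14,0,0,0,0,0,-1]]]}}

```text
time: 3.07
tool_pos: [0.4248, 0.1739, 0.1412]
tcp_rot: [0.167, 3.136, 0.001]
wrist_force: [-0.5, 0.8, 0.3]
width: -0.002
grip_force: 0.0
```

Request:
{"api": "jog_arm", "payload": {"increments": [[[-0.1,0,0,0,0,0,-1],[-0.1,0,0,0,0,0,-1],[-0.1,0,0,0,0,0,-1],[-0.1,0,0,0,0,0,-1],[-0.1,0,0,0,0,0,-1]]]}}

```text
time: 3.48
tool_pos: [0.4384, 0.1722, 0.1403]
tcp_rot: [-0.167, -3.136, -0.0]
wrist_force: [-2.7, 1.6, 2.4]
width: -0.003
grip_force: 1.5
```

Request:
{"api": "jog_arm", "payload": {"increments": [[[-0.07,0,0,0,0,0,-1],[-0.07,0,0,0,0,0,-1],[-0.06,0,0,0,0,0,-1],[-0.06,0,0,0,0,0,-1],[-0.06,0,0,0,0,0,-1]]]}}

```text
time: 3.9
tool_pos: [0.4459, 0.1714, 0.1402]
tcp_rot: [-0.168, -3.131, 0.0]
wrist_force: [-15.5, 4.9, 11.7]
width: 0.001
grip_force: 8.1
```

Request:
{"api": "jog_arm", "payload": {"increments": [[[-0.04,0,0,0,0,0,-1],[-0.03,0,0,0,0,0,-1],[-0.03,0,0,0,0,0,-1],[-0.03,0,0,0,0,0,-1],[-0.03,0,0,0,0,0,-1]]]}}

```text
time: 4.32
tool_pos: [0.4466, 0.1712, 0.1399]
tcp_rot: [-0.169, -3.121, 0.001]
wrist_force: [-28.7, 6.6, 24.6]
width: 0.0
grip_force: 14.4
```

Request:
{"api": "jog_arm", "payload": {"increments": [[[0.1,0,0,0,0,0,-1],[0.2,0,0,0,0,0,-1],[0.3,0,0,0,0,0,-1],[0.3,0,0,0,0,0,-1],[0.3,0,0,0,0,0,-1]]]}}

```text
time: 4.73
tool_pos: [0.4167, 0.1743, 0.1404]
tcp_rot: [0.167, 3.136, -0.0]
wrist_force: [0.4, 1.0, -0.4]
width: -0.0
grip_force: 0.0
```

Run:
```python
from h import *
im,d,p=cap('top');W=cloud(d,p);s=read_state();print(s['tool_pos'],s['wrist_force'])
np.savez('top1.npz',im=im,W=W)
c=cv2.resize(im[130:260,240:440],None,fx=4,fy=4,interpolation=cv2.INTER_CUBIC);cv2.imwrite('pics/c1.png',c)
```

```text
[0.41467928 0.17413889 0.1398248 ] [-2.13945015 -0.19676314 -0.07422647]
```

View pics/c1.png

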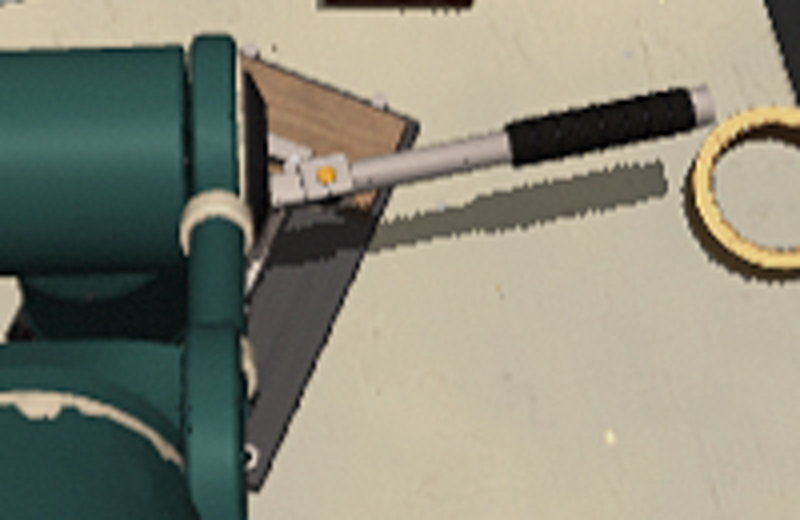

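The strap nose now shows past the head over the wood, near (290,150) in the crop. I'll lift, swing to the far side of the grip, and check the strap once it's unhidden.

Request:
{"api": "jog_arm", "payload": {"increments": [[[0,0,-0.6,0,0,0,-1],[0,0,-0.7,0,0,0,-1],[0,0,-0.7,0,0,0,-1],[0,0,-0.7,0,0,0,-1],[0,0,-0.6,0,0,0,-1]]]}}

```text
time: 5.2
tool_pos: [0.4173, 0.1744, 0.2409]
tcp_rot: [0.167, 3.136, 0.001]
wrist_force: [0.3, 1.5, 1.2]
width: -0.002
grip_force: 0.0
```

```bash
python3 plan.py 0.6596 0.011 0.235 210.3 15
```

```text
[-0.57, -0.3, 0.01, -0.0, 0.0, -0.4]
[-0.56, -0.33, 0.01, -0.0, 0.0, -0.4]
[-0.55, -0.35, 0.01, -0.0, 0.0, -0.4]
[-0.53, -0.37, 0.01, -0.0, 0.0, -0.4]
[-0.51, -0.4, 0.01, -0.0, 0.0, -0.4]
[-0.5, -0.42, 0.01, -0.0, 0.0, -0.4]
[-0.48, -0.44, 0.01, -0.0, 0.0, -0.4]
[-0.46, -0.46, 0.01, -0.0, 0.0, -0.4]
[-0.44, -0.48, 0.01, -0.0, 0.0, -0.4]
[-0.42, -0.5, 0.01, -0.0, 0.0, -0.4]
[-0.4, -0.51, 0.01, -0.0, 0.0, -0.4]
[-0.38, -0.53, 0.01, -0.0, 0.0, -0.4]
[-0.35, -0.54, 0.01, -0.0, 0.0, -0.4]
[-0.33, -0.56, 0.01, -0.0, 0.0, -0.4]
[-0.31, -0.57, 0.01, -0.0, 0.0, -0.4]
5.2 [0.4173 0.1744 0.2409] [0.28 1.54 1.19]
```

Request:
{"api": "jog_arm", "payload": {"increments": [[[-0.57,-0.3,0,0,0,-0.4,-1],[-0.56,-0.33,0,0,0,-0.4,-1],[-0.55,-0.35,0,0,0,-0.4,-1],[-0.53,-0.37,0,0,0,-0.4,-1],[-0.51,-0.4,0,0,0,-0.4,-1]]]}}

```text
time: 5.62
tool_pos: [0.4983, 0.1194, 0.2395]
tcp_rot: [-0.165, 3.136, -0.0]
wrist_force: [0.6, 0.8, 0.2]
width: -0.003
grip_force: 0.0
```

Request:
{"api": "jog_arm", "payload": {"increments": [[[-0.5,-0.42,0,0,0,-0.4,-1],[-0.48,-0.44,0,0,0,-0.4,-1],[-0.46,-0.46,0,0,0,-0.4,-1],[-0.44,-0.48,0,0,0,-0.4,-1],[-0.42,-0.5,0,0,0,-0.4,-1]]]}}

```text
time: 6.03
tool_pos: [0.579, 0.0641, 0.2392]
tcp_rot: [-0.492, 3.103, -0.001]
wrist_force: [0.6, 0.2, -0.1]
width: -0.003
grip_force: 0.0
```

Request:
{"api": "jog_arm", "payload": {"increments": [[[-0.4,-0.51,0,0,0,-0.4,-1],[-0.38,-0.53,0,0,0,-0.4,-1],[-0.35,-0.54,0,0,0,-0.4,-1],[-0.33,-0.56,0,0,0,-0.4,-1],[-0.31,-0.57,0,0,0,-0.4,-1]]]}}

```text
time: 6.45
tool_pos: [0.6595, 0.0096, 0.2391]
tcp_rot: [0.814, -3.034, 0.001]
wrist_force: [0.6, 0.0, -0.5]
width: 0.005
grip_force: 0.0
```

```bash
python3 plan.py 0.6596 0.011 0.138 210.3 5
python3 - <<'E'
from h import *
im,d,p=cap('top');W=cloud(d,p);z=W[...,2];np.savez('top2.npz',im=im,W=W)
sub=np.zeros(z.shape,bool);sub[180:255,250:320]=1
x=W[...,0];y=W[...,1]
T=W[(z>.078)&(z<.098)&sub&(x<.49)&(x>.4)&(y>.13)&(y<.21)];print(len(T))
if len(T)>10: print(T.mean(0),cv2.minAreaRect(T[:,:2].astype(np.float32)))
c=cv2.resize(im[130:260,240:440],None,fx=4,fy=4,interpolation=cv2.INTER_CUBIC);cv2.imwrite('pics/c2.png',c)
E
```

```text
[-0.01, 0.01, 0.67, -0.0, -0.0, -0.01]
[-0.01, 0.01, 0.67, -0.0, -0.0, -0.01]
[-0.01, 0.01, 0.67, -0.0, -0.0, -0.01]
[-0.01, 0.01, 0.67, -0.0, -0.0, -0.01]
[-0.01, 0.01, 0.67, -0.0, -0.0, -0.01]
6.45 [0.6595 0.0096 0.2391] [ 0.64  0.01 -0.48]
100
[0.45735084 0.16866654 0.08510511] ((0.4582199156284332, 0.1688900738954544), (0.03960859775543213, 0.010576938278973103), 84.83905792236328)
```

View pics/c2.png

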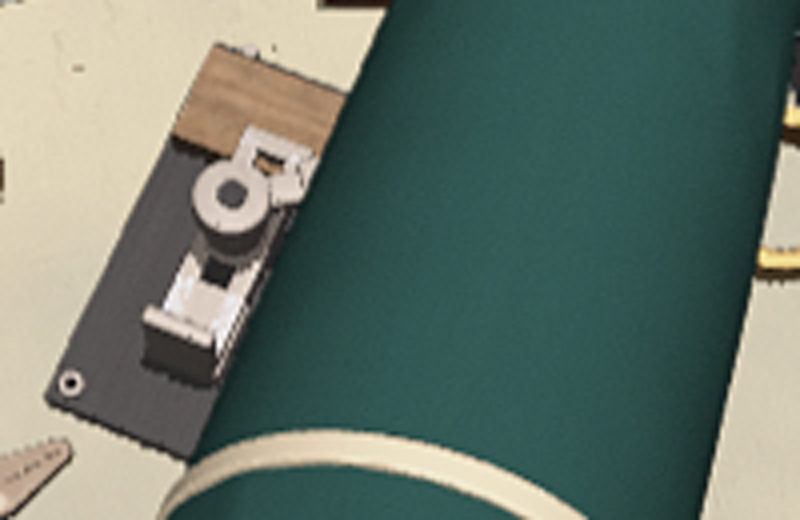

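The tail moved only about 18 mm: its centre went from (0.440,0.1705) to (0.458,0.169), seen at crop (180,325). A strong upward reaction says I was also pressing the strap down. I'll go back and push again, lower and with the vertical load relieved.

```bash
python3 plan.py 0.425 0.1727 0.235 173.5 15
python3 - <<'E'
from h import *
for n in('top0.npz','top2.npz'):
    W=np.load(n)['W'];z=W[...,2];x=W[...,0];y=W[...,1]
    f=np.array([.9936,-.113]);n_=np.array([.524,.1635])
    P=W[(z>.037)&(z<.05)&(abs((x-n_[0])*.113+(y-n_[1])*.9936)<.025)]
    a=(P[:,:2]-n_)@f; a=a[(a>-.13)&(a<.15)];print(n,np.percentile(a,[1,50,97]),np.histogram(a,np.arange(-.12,.125,.01))[0])
E
```

```text
[0.27, 0.58, 0.01, -0.0, 0.0, 0.41]
[0.3, 0.57, 0.01, -0.0, 0.0, 0.41]
[0.32, 0.56, 0.01, -0.0, 0.0, 0.41]
[0.34, 0.54, 0.01, -0.0, 0.0, 0.41]
[0.37, 0.53, 0.01, -0.0, 0.0, 0.41]
[0.39, 0.51, 0.01, -0.0, 0.0, 0.41]
[0.41, 0.49, 0.01, -0.0, 0.0, 0.41]
[0.43, 0.48, 0.01, -0.0, 0.0, 0.41]
[0.45, 0.46, 0.01, -0.0, 0.0, 0.41]
[0.47, 0.44, 0.01, -0.0, 0.0, 0.41]
[0.49, 0.42, 0.01, -0.0, 0.0, 0.41]
[0.51, 0.4, 0.01, -0.0, 0.0, 0.41]
[0.52, 0.37, 0.01, -0.0, 0.0, 0.41]
[0.54, 0.35, 0.01, -0.0, 0.0, 0.41]
[0.55, 0.33, 0.01, -0.0, 0.0, 0.41]
6.5 [0.6623 0.0075 0.2394] [ 2.9  -0.99 -0.43]
top0.npz [-0.0888992  -0.04005671  0.04706514] [ 0  0  0 24  8 75 84 72 49 53 59 42 12 12  8  0 25  1  0  0  0  0  0  0]
top2.npz [-0.07109286 -0.02114017  0.06535479] [ 0  0  0  0 28  6 13 81 80 62 61 39 14 12 10  0 10 56 54  0  0  0  0  0]
```

Request:
{"api": "jog_arm", "payload": {"increments": [[[0.27,0.58,0,0,0,0.41,-1],[0.3,0.57,0,0,0,0.41,-1],[0.32,0.56,0,0,0,0.41,-1],[0.34,0.54,0,0,0,0.41,-1],[0.37,0.53,0,0,0,0.41,-1]]]}}

```text
time: 6.92
tool_pos: [0.579, 0.0661, 0.2391]
tcp_rot: [0.476, -3.105, 0.0]
wrist_force: [-0.2, 0.6, -0.6]
width: -0.0
grip_force: 0.0
```

Request:
{"api": "jog_arm", "payload": {"increments": [[[0.39,0.51,0,0,0,0.41,-1],[0.41,0.49,0,0,0,0.41,-1],[0.43,0.48,0,0,0,0.41,-1],[0.45,0.46,0,0,0,0.41,-1],[0.47,0.44,0,0,0,0.41,-1]]]}}

```text
time: 7.33
tool_pos: [0.5002, 0.1217, 0.2393]
tcp_rot: [-0.141, 3.138, -0.0]
wrist_force: [0.3, 0.8, -1.1]
width: 0.003
grip_force: 0.0
```

Request:
{"api": "jog_arm", "payload": {"increments": [[[0.49,0.42,0,0,0,0.41,-1],[0.51,0.4,0,0,0,0.41,-1],[0.52,0.37,0,0,0,0.41,-1],[0.54,0.35,0,0,0,0.41,-1],[0.55,0.33,0,0,0,0.41,-1]]]}}

```text
time: 7.75
tool_pos: [0.4214, 0.1773, 0.2393]
tcp_rot: [0.196, 3.135, -0.0]
wrist_force: [-0.5, 0.3, -1.0]
width: -0.003
grip_force: 0.0
```

Request:
{"api": "jog_arm", "payload": {"increments": [[[0,0,0.8,0,0,0,-1],[0,0,0.8,0,0,0,-1],[0,0,0.8,0,0,0,-1],[0,0,0.7,0,0,0,-1],[0,0,0.5,0,0,0,-1]]]}}

```text
time: 8.17
tool_pos: [0.421, 0.1766, 0.1294]
tcp_rot: [-0.192, -3.134, 0.001]
wrist_force: [-0.0, 1.1, -0.6]
width: -0.001
grip_force: 0.0
```

Request:
{"api": "jog_arm", "payload": {"increments": [[[-0.14,-0.05,0,0,0,0,-1],[-0.14,-0.05,0,0,0,0,-1],[-0.14,-0.03,0,0,0,0,-1],[-0.12,0,0,0,0,0,-1],[-0.12,0,0,0,0,0,-1]]]}}

```text
time: 8.58
tool_pos: [0.4434, 0.1709, 0.1329]
tcp_rot: [0.192, 3.133, 0.002]
wrist_force: [0.1, 0.0, -0.3]
width: -0.001
grip_force: 0.0
```

Request:
{"api": "jog_arm", "payload": {"increments": [[[-0.04,0,-0.01,0,0,0,-1],[-0.04,0,-0.01,0,0,0,-1],[-0.04,0,-0.01,0,0,0,-1],[-0.04,0,-0.01,0,0,0,-1],[-0.04,0,-0.01,0,0,0,-1]]]}}

```text
time: 9.0
tool_pos: [0.4456, 0.1703, 0.1327]
tcp_rot: [-0.192, -3.13, -0.0]
wrist_force: [-10.3, 3.4, 7.6]
width: 0.003
grip_force: 5.2
```

Request:
{"api": "jog_arm", "payload": {"increments": [[[0,0,-0.03,0,0,0,-1],[0,0,-0.03,0,0,0,-1],[0,0,-0.03,0,0,0,-1],[0,0,-0.03,0,0,0,-1],[0,0,-0.03,0,0,0,-1]]]}}

```text
time: 9.42
tool_pos: [0.4455, 0.1693, 0.1359]
tcp_rot: [-0.191, -3.131, 0.003]
wrist_force: [-5.3, 0.8, -4.8]
width: 0.002
grip_force: 2.7
```

Request:
{"api": "jog_arm", "payload": {"increments": [[[-0.03,0,-0.03,0,0,0,-1],[-0.03,0,-0.02,0,0,0,-1],[-0.02,0,-0.02,0,0,0,-1],[-0.02,0,-0.02,0,0,0,-1],[-0.02,0,-0.02,0,0,0,-1]]]}}

```text
time: 9.83
tool_pos: [0.4459, 0.1687, 0.1373]
tcp_rot: [-0.192, -3.123, 0.005]
wrist_force: [-11.7, 1.8, -8.1]
width: 0.002
grip_force: 5.7
```

Request:
{"api": "jog_arm", "payload": {"increments": [[[-0.03,0,0.02,0,0,0,-1],[-0.02,0,0.02,0,0,0,-1],[-0.02,0,0,0,0,0,-1],[-0.02,0,0,0,0,0,-1],[-0.02,0,0,0,0,0,-1]]]}}

```text
time: 10.25
tool_pos: [0.4465, 0.1687, 0.1371]
tcp_rot: [-0.192, -3.116, 0.005]
wrist_force: [-26.8, 3.3, 11.9]
width: -0.0
grip_force: 13.4
```

Run:
```python
from h import *
s=read_state();print(s['tool_pos'],s['wrist_force'],s['torque'])
im,d,p=cap('scene');cv2.imwrite('pics/s2.png',cv2.resize(im[170:255,260:380],None,fx=6,fy=6,interpolation=cv2.INTER_CUBIC))
W=cloud(d,p);np.savez('s2.npz',W=W,im=im)
```

```text
[0.44646112 0.16865965 0.13709309] [-26.84034656   3.3450796   11.89074249] [0.61348832 3.98697867 0.05298485]
```

View pics/s2.png

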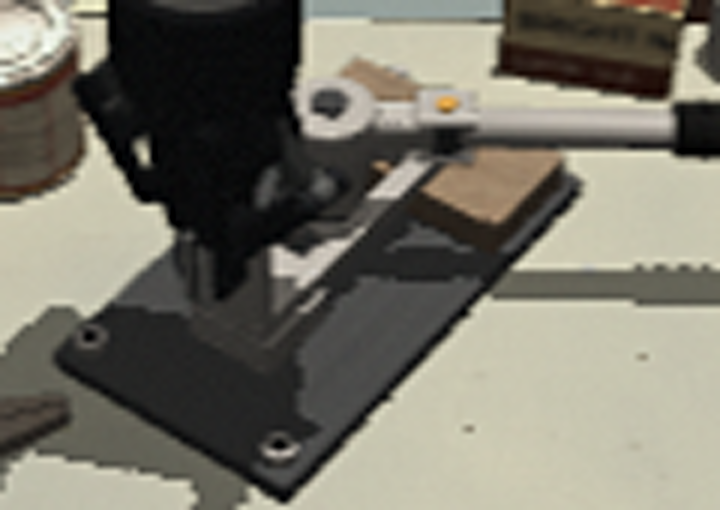

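The resultant acts at about tail height (torque/force ≈ 0.15 m), so nothing but the tail is touching. The strap resists 27 N at the same spot whether the vertical load is up or down, against 2.5 N of friction. That is its hard stop, and it also leaves the 140 mm strap centred on the stud at ±70 mm. So it started at about 6–7 mm and is now home. Moving on to the grip.

Request:
{"api": "jog_arm", "payload": {"increments": [[[0.1,0,0,0,0,0,-1],[0.2,0,0,0,0,0,-1],[0.3,0,0,0,0,0,-1],[0.2,0,-0.4,0,0,0,-1],[0,0,-0.8,0,0,0,-1]]]}}

```text
time: 10.72
tool_pos: [0.4283, 0.1714, 0.1736]
tcp_rot: [-0.191, -3.132, 0.003]
wrist_force: [-0.0, 0.4, -0.5]
width: -0.002
grip_force: 0.0
```

Request:
{"api": "jog_arm", "payload": {"increments": [[[0,0,-0.8,0,0,0,-1],[0,0,-0.8,0,0,0,-1],[0,0,-0.5,0,0,0,-1],[0,0,0,0,0,0,-1],[0,0,0,0,0,0,-1]]]}}

```text
time: 11.13
tool_pos: [0.4321, 0.1724, 0.2404]
tcp_rot: [0.191, 3.13, 0.003]
wrist_force: [-1.1, 0.1, -0.6]
width: -0.002
grip_force: 0.0
```

```bash
python3 plan.py 0.6596 0.011 0.235 210.3 15
```

```text
[-0.55, -0.29, 0.01, 0.0, 0.0, -0.41]
[-0.53, -0.32, 0.01, 0.0, 0.0, -0.41]
[-0.52, -0.34, 0.01, 0.0, 0.0, -0.41]
[-0.5, -0.36, 0.01, 0.0, 0.0, -0.41]
[-0.49, -0.38, 0.01, 0.0, 0.0, -0.41]
[-0.47, -0.4, 0.01, 0.0, 0.0, -0.41]
[-0.45, -0.42, 0.01, 0.0, 0.0, -0.41]
[-0.43, -0.44, 0.01, 0.0, 0.0, -0.41]
[-0.41, -0.46, 0.01, 0.0, 0.0, -0.41]
[-0.39, -0.48, 0.01, 0.0, 0.0, -0.41]
[-0.37, -0.5, 0.01, 0.0, 0.0, -0.41]
[-0.35, -0.51, 0.01, 0.0, 0.0, -0.41]
[-0.33, -0.53, 0.01, 0.0, 0.0, -0.41]
[-0.3, -0.54, 0.01, 0.0, 0.0, -0.41]
[-0.28, -0.55, 0.01, 0.0, 0.0, -0.41]
11.1333 [0.4321 0.1724 0.2404] [-1.11  0.07 -0.58]
```

Request:
{"api": "jog_arm", "payload": {"increments": [[[-0.55,-0.29,0,0,0,-0.41,-1],[-0.53,-0.32,0,0,0,-0.41,-1],[-0.52,-0.34,0,0,0,-0.41,-1],[-0.5,-0.36,0,0,0,-0.41,-1],[-0.49,-0.38,0,0,0,-0.41,-1]]]}}

```text
time: 11.55
tool_pos: [0.5065, 0.1177, 0.2367]
tcp_rot: [0.149, -3.136, 0.001]
wrist_force: [-0.1, 0.8, -0.8]
width: -0.002
grip_force: 0.0
```

Request:
{"api": "jog_arm", "payload": {"increments": [[[-0.47,-0.4,0,0,0,-0.41,-1],[-0.45,-0.42,0,0,0,-0.41,-1],[-0.43,-0.44,0,0,0,-0.41,-1],[-0.41,-0.46,0,0,0,-0.41,-1],[-0.39,-0.48,0,0,0,-0.41,-1]]]}}

```text
time: 11.97
tool_pos: [0.582, 0.0641, 0.2364]
tcp_rot: [0.483, -3.102, 0.0]
wrist_force: [-0.3, 0.9, -0.1]
width: 0.005
grip_force: 0.0
```

Request:
{"api": "jog_arm", "payload": {"increments": [[[-0.37,-0.5,0,0,0,-0.41,-1],[-0.35,-0.51,0,0,0,-0.41,-1],[-0.33,-0.53,0,0,0,-0.41,-1],[-0.3,-0.54,0,0,0,-0.41,-1],[-0.28,-0.55,0,0,0,-0.41,-1]]]}}

```text
time: 12.38
tool_pos: [0.6575, 0.0098, 0.2362]
tcp_rot: [0.813, -3.032, -0.001]
wrist_force: [-0.4, 0.1, -0.3]
width: 0.001
grip_force: 0.0
```

```bash
python3 plan.py 0.6596 0.011 0.138 210.3 5
python3 - <<'E'
from h import *
im,d,p=cap('top');W=cloud(d,p);z=W[...,2];np.savez('top3.npz',im=im,W=W)
x=W[...,0];y=W[...,1]
T=W[(z>.078)&(z<.098)&(x<.49)&(x>.4)&(y>.13)&(y<.21)];print(len(T))
print(T.mean(0),cv2.minAreaRect(T[:,:2].astype(np.float32)))
# offcut extent + slot line along strap centre, old un-occluded picture vs now
f=np.array([.9936,-.113]);n=np.array([.524,.1635])
for nm in('top0.npz','top3.npz'):
    W=np.load(nm)['W']; D=W[...,:2]-n; a=D@f; b=D@np.array([.113,.9936]); z=W[...,2]
    m=(abs(b)<.003)&(a<.1)&(a>-.12); o=np.argsort(a[m]); print([(round(q*1000),round(h*1000)) for q,h in zip(a[m][o],z[m][o])])
E
```

```text
[-0.02, -0.0, 0.65, 0.0, -0.0, -0.01]
[-0.02, -0.0, 0.65, 0.0, -0.0, -0.01]
[-0.02, -0.0, 0.65, 0.0, -0.0, -0.01]
[-0.02, -0.0, 0.65, 0.0, -0.0, -0.01]
[-0.02, -0.0, 0.65, 0.0, -0.0, -0.01]
12.3833 [0.6575 0.0098 0.2362] [-0.39  0.09 -0.34]
102
[0.45717659 0.16870477 0.08533458] ((0.45747601985931396, 0.16868428885936737), (0.03951278701424599, 0.011031853966414928), 86.26009368896484)
[(-120, -3), (-119, -2), (-118, -1), (-118, 0), (-117, 0), (-116, -3), (-115, 0), (-114, -5), (-114, -2), (-113, 0), (-113, -1), (-113, 10), (-113, 4), (-113, 14), (-111, 11), (-111, 9), (-111, 12), (-110, 13), (-108, 8), (-108, 12), (-106, 10), (-105, 10), (-105, 13), (-103, 9), (-103, 12), (-101, 10), (-101, 11), (-100, 9), (-99, 9), (-98, 8), (-97, 6), (-96, 10), (-96, 9), (-95, 11), (-94, 7), (-94, 11), (-93, 13), (-92, 12), (-91, 10), (-91, 11), (-90, 11), (-89, 13), (-89, 48), (-89, 70), (-89, 39), (-89, 61), (-89, 57), (-89, 73), (-89, 33), (-89, 64), (-88, 85), (-88, 81), (-88, 14), (-88, 55), (-88, 80), (-88, 42), (-88, 72), (-88, 50), (-88, 75), (-88, 31), (-88, 62), (-87, 85), (-87, 83), (-8
[... 4485 characters left out ...]
13, 108), (16, 104), (16, 101), (17, 105), (17, 107), (20, 102), (20, 108), (21, 102), (21, 107), (22, 104), (23, 105), (49, 32), (50, 23), (51, 29), (52, 31), (52, 28), (53, 32), (53, 29), (55, 45), (55, 29), (56, 40), (56, 37), (56, 33), (56, 30), (57, 29), (58, 40), (58, 42), (59, 38), (60, 40), (60, 42), (61, 41), (61, 45), (62, 44), (64, 44), (65, 44), (65, 39), (67, 41), (68, 41), (74, 26), (75, 31), (75, 26), (76, 31), (77, 30), (79, 33), (79, 27), (80, 26), (80, 29), (80, 31), (80, 33), (82, 30), (83, 31), (85, 30), (86, 30), (86, 32), (87, 32), (88, 32), (89, 33), (91, 32), (91, 30), (92, 31), (93, 34), (94, 28), (95, 31), (95, 28), (96, 31), (97, 30), (97, 31), (99, 30), (100, 30)]
```

Grip force equalled half of the push at every reading, so the whole push went through the pads into the strap, and the strap itself is on its stop. It now spans -70 to +70 mm about the stud. Next I descend behind the grip.

Request:
{"api": "jog_arm", "payload": {"increments": [[[-0.03,0,0.7,0,0,0,-1],[-0.03,0,0.7,0,0,0,-1],[0,0,0.7,0,0,0,-1],[0,0,0.7,0,0,0,-1],[0,0,0.45,0,0,0,-1]]]}}

```text
time: 12.85
tool_pos: [0.6568, 0.0115, 0.1367]
tcp_rot: [0.809, -3.031, -0.002]
wrist_force: [-1.1, -0.5, -0.9]
width: 0.004
grip_force: 0.0
```

Request:
{"api": "jog_arm", "payload": {"increments": [[[0.08,0,0,0,0,0,-1],[0.08,0,0,0,0,0,-1],[0.08,0,0,0,0,0,-1],[0.08,0,0,0,0,0,-1],[0.08,0,0,0,0,0,-1]]]}}

```text
time: 13.27
tool_pos: [0.6494, 0.0053, 0.1428]
tcp_rot: [-0.81, 3.032, -0.001]
wrist_force: [0.0, -0.2, -0.7]
width: -0.002
grip_force: 0.0
```

Request:
{"api": "jog_arm", "payload": {"increments": [[[0.07,0,0,0,0,0,-1],[0.07,0,0,0,0,0,-1],[0.07,-0.01,0,0,0,0.05,-1],[0.07,-0.01,0,0,0,0.1,-1],[0.07,-0.01,0,0,0,0.1,-1]]]}}

```text
time: 13.68
tool_pos: [0.6411, -0.0005, 0.1423]
tcp_rot: [-0.768, 3.043, -0.001]
wrist_force: [4.4, 1.9, 3.5]
width: 0.005
grip_force: 2.5
```

Request:
{"api": "jog_arm", "payload": {"increments": [[[0.07,-0.01,0,0,0,0.1,-1],[0.07,-0.01,0,0,0,0.1,-1],[0.07,-0.01,0,0,0,0.1,-1],[0.07,-0.01,0,0,0,0.1,-1],[0.07,-0.01,0,0,0,0.1,-1]]]}}

```text
time: 14.1
tool_pos: [0.6311, -0.0067, 0.141]
tcp_rot: [-0.689, 3.065, 0.0]
wrist_force: [3.9, 2.8, 4.1]
width: 0.001
grip_force: 2.4
```

Request:
{"api": "jog_arm", "payload": {"increments": [[[0.07,-0.01,0,0,0,0.1,-1],[0.07,-0.01,0,0,0,0.1,-1],[0.07,-0.01,0,0,0,0.1,-1],[0.07,-0.01,0,0,0,0.1,-1],[0.07,-0.01,0,0,0,0.1,-1]]]}}

```text
time: 14.52
tool_pos: [0.6218, -0.0121, 0.1407]
tcp_rot: [0.608, -3.081, -0.001]
wrist_force: [3.7, 3.7, 3.2]
width: 0.002
grip_force: 2.4
```

Request:
{"api": "jog_arm", "payload": {"increments": [[[0.06,-0.01,0,0,0,0.1,-1],[0.06,-0.01,0,0,0,0.1,-1],[0.06,-0.01,0,0,0,0.1,-1],[0.06,-0.01,0,0,0,0.1,-1],[0.06,-0.01,0,0,0,0.1,-1]]]}}

```text
time: 14.93
tool_pos: [0.6136, -0.0166, 0.1404]
tcp_rot: [0.527, -3.096, -0.002]
wrist_force: [3.6, 4.8, 2.5]
width: 0.001
grip_force: 2.3
```

Request:
{"api": "jog_arm", "payload": {"increments": [[[0.07,-0.01,0,0,0,0.1,-1],[0.07,-0.01,0,0,0,0.1,-1],[0.07,-0.01,0,0,0,0.1,-1],[0.07,-0.01,0,0,0,0.1,-1],[0.07,-0.01,0,0,0,0.1,-1]]]}}

```text
time: 15.35
tool_pos: [0.604, -0.0212, 0.1402]
tcp_rot: [0.446, -3.108, -0.002]
wrist_force: [3.3, 4.5, 2.9]
width: 0.002
grip_force: 2.3
```

Request:
{"api": "jog_arm", "payload": {"increments": [[[0.07,-0.01,0,0,0,0.1,-1],[0.07,-0.01,0,0,0,0.1,-1],[0.07,-0.01,0,0,0,0.1,-1],[0.07,-0.01,0,0,0,0.1,-1],[0.07,-0.01,0,0,0,0.1,-1]]]}}

```text
time: 15.77
tool_pos: [0.5942, -0.0254, 0.1401]
tcp_rot: [0.364, -3.118, -0.002]
wrist_force: [3.7, 4.7, 1.7]
width: -0.0
grip_force: 2.3
```

Request:
{"api": "jog_arm", "payload": {"increments": [[[0.07,-0.01,0,0,0,0.1,-1],[0.07,-0.01,0,0,0,0.1,-1],[0.07,-0.01,0,0,0,0.1,-1],[0.07,-0.01,0,0,0,0.1,-1],[0.07,-0.01,0,0,0,0.1,-1]]]}}

```text
time: 16.18
tool_pos: [0.5852, -0.0288, 0.1403]
tcp_rot: [-0.282, 3.128, 0.003]
wrist_force: [9.5, 8.0, -1.3]
width: -0.0
grip_force: 5.6
```

Request:
{"api": "jog_arm", "payload": {"increments": [[[0.06,-0.01,0,0,0,0.1,-1],[0.06,-0.01,0,0,0,0.1,-1],[0.06,-0.01,0,0,0,0.1,-1],[0.06,-0.01,0,0,0,0.1,-1],[0.06,-0.01,0,0,0,0.1,-1]]]}}

```text
time: 16.6
tool_pos: [0.5787, -0.0307, 0.1407]
tcp_rot: [-0.199, 3.13, 0.004]
wrist_force: [12.4, 9.7, -2.7]
width: -0.001
grip_force: 6.8
```

The nut is tight: pull is up to about 13 N. Smaller steps now, watching for the drop.

Request:
{"api": "jog_arm", "payload": {"increments": [[[0.05,0,0,0,0,0.08,-1],[0.05,0,0,0,0,0.08,-1],[0.05,0,0,0,0,0.08,-1],[0.05,0,0,0,0,0.08,-1],[0.05,0,0,0,0,0.08,-1]]]}}

```text
time: 17.02
tool_pos: [0.5699, -0.0326, 0.1405]
tcp_rot: [-0.135, 3.136, 0.002]
wrist_force: [7.9, 5.3, -1.8]
width: 0.003
grip_force: 4.4
```

Request:
{"api": "jog_arm", "payload": {"increments": [[[0.04,0,0,0,0,0.08,-1],[0.04,0,0,0,0,0.08,-1],[0.04,0,0,0,0,0.08,-1],[0.04,0,0,0,0,0.08,-1],[0.04,0,0,0,0,0.08,-1]]]}}

```text
time: 17.43
tool_pos: [0.5633, -0.0337, 0.1404]
tcp_rot: [-0.07, 3.14, 0.0]
wrist_force: [6.9, 1.6, -0.0]
width: -0.0
grip_force: 3.3
```

Request:
{"api": "jog_arm", "payload": {"increments": [[[0.04,0,0,0,0,0.08,-1],[0.04,0,0,0,0,0.08,-1],[0.04,0,0,0,0,0.08,-1],[0.03,0,0,0,0,0.08,-1],[0.03,0,0,0,0,0.08,-1]]]}}

```text
time: 17.85
tool_pos: [0.5577, -0.0344, 0.1404]
tcp_rot: [-0.004, 3.141, -0.001]
wrist_force: [5.1, -0.4, 0.1]
width: -0.001
grip_force: 2.9
```

Run:
```python
from h import *
s=read_state();print(s['time'],s['tool_pos'],s['wrist_force'],s['grip_force'])
im,d,p=cap('top');np.savez('top4.npz',im=im,W=cloud(d,p));cv2.imwrite('pics/t4.png',cv2.resize(im[130:260,240:440],None,fx=4,fy=4,interpolation=cv2.INTER_CUBIC))
im,d,p=cap('scene');np.savez('sc4.npz',im=im,W=cloud(d,p));cv2.imwrite('pics/s4.png',im[140:300,240:460])
a=cv2.imread('pics/t4.png');b=cv2.resize(cv2.imread('pics/s4.png'),None,fx=2,fy=2)
W=max(a.shape[1],b.shape[1]);a=cv2.resize(a,(420,273));b=cv2.resize(b,(375,273));cv2.imwrite('pics/m4.png',np.hstack([a,b]))
```

```text
17.85 [ 0.55770765 -0.03438846  0.14041084] [ 5.11176259 -0.36578028  0.13212224] 2.9277893621474504
```

View pics/m4.png

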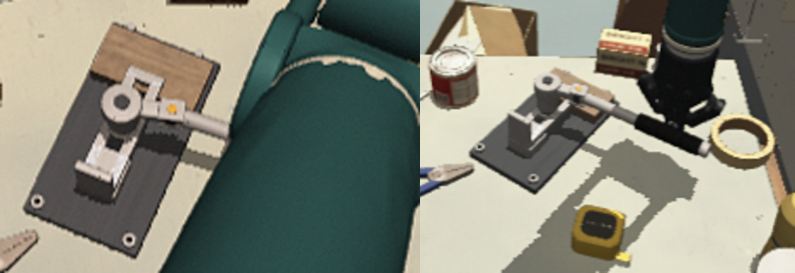

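The left crop shows the hinge pin at about (172,108) with the handle bent after it. In the right crop the grip is visible at (640–705,120–150). Next I measure the fold.

```bash
cat > fold.py <<'E'
import sys
from h import *
def fold(W,im,tag):
    z=W[...,2];x=W[...,0];y=W[...,1];b,g,r=[im[...,i].astype(int) for i in range(3)]
    m=(r>150)&(r-b>90)&(z>.09)&(z<.125)&(abs(x-.55)<.06)&(abs(y-.12)<.06)
    hp=np.median(W[m],0); n=np.array([.524,.1635])
    ha=np.arctan2(*(hp[:2]-n)[::-1])
    D=W[...,:2]-hp[:2]; rr=np.hypot(D[...,0],D[...,1])
    m=(z>.085)&(z<.118)&(rr>.03)&(rr<.22)&(y<hp[1]-.02)&(x>.5)&(x<.68)
    m&=(abs(np.arctan2(D[...,1],D[...,0])-ha+.15)<.3)
    if tag=='s': m&=(rr>.03)
    P=W[m][:,:2].astype(np.float32); l=cv2.fitLine(P,cv2.DIST_HUBER,0,.001,.001).ravel()
    e=l[:2]*np.sign(l[0]); a=np.arctan2(e[1],e[0]) if e[1]<0 else np.arctan2(-e[1],-e[0])
    off=np.cross(np.r_[e,0],np.r_[n-l[2:],0])[2]
    print(tag,m.sum(),'pin',hp.round(4),np.hypot(*(hp[:2]-n)).round(4),'head',ha.round(3),'handle',a.round(3),'fold',(ha-a).round(3),'by offset',np.arcsin(abs(off)/.05).round(3))
if __name__=='__main__':
    for f,t in zip(sys.argv[1:],'tstststs'):
        q=np.load(f); fold(q['W'],q['im'],t)
E
python3 -W ignore fold.py top0.npz scene0.npz top4.npz sc4.npz
```

```text
t 875 pin [0.5548 0.1195 0.1054] 0.0537 head -0.96 handle -1.049 fold 0.089 by offset 0.005
s 583 pin [0.5575 0.1206 0.1099] 0.0544 head -0.907 handle -1.063 fold 0.156 by offset 0.04
t 104 pin [0.5366 0.1132 0.1067] 0.0518 head -1.326 handle -1.894 fold 0.568 by offset 0.878
s 722 pin [0.5377 0.1127 0.1112] 0.0526 head -1.308 handle -1.583 fold 0.275 by offset 0.162
```

The fold is about 0.12–0.15 rad, from image changes and from tool travel since the trip. I'll add about 4 mm for margin, then back off.

Request:
{"api": "jog_arm", "payload": {"increments": [[[0.04,0,0,0,0,0.05,-1],[0.04,0,0,0,0,0.05,-1],[0.04,0,0,0,0,0.05,-1],[0.02,0,0,0,0,0,-1],[0,0,0,0,0,0,-1]]]}}

```text
time: 18.37
tool_pos: [0.5531, -0.0346, 0.1404]
tcp_rot: [-0.019, -3.141, 0.002]
wrist_force: [3.9, -2.1, 0.7]
width: -0.002
grip_force: 2.1
```

Request:
{"api": "jog_arm", "payload": {"increments": [[[-0.1,0,0,0,0,0,-1],[-0.2,0,0,0,0,0,-1],[-0.3,0,0,0,0,0,-1],[-0.3,0,0,0,0,0,-1],[-0.3,0,0,0,0,0,-1]]]}}

```text
time: 18.78
tool_pos: [0.5901, -0.0343, 0.1405]
tcp_rot: [-0.019, -3.14, -0.0]
wrist_force: [0.5, -0.3, -0.5]
width: 0.001
grip_force: 0.0
```

Request:
{"api": "jog_arm", "payload": {"increments": [[[0,0,-0.5,0,0,0,-1],[0,0,-0.8,0,0,0,-1],[0,0,-0.8,0,0,0,-1],[0,0,-0.8,0,0,0,-1],[0,0,-0.8,0,0,0,-1]]]}}

```text
time: 19.2
tool_pos: [0.5901, -0.0342, 0.2528]
tcp_rot: [-0.019, -3.141, -0.0]
wrist_force: [0.7, -0.8, -0.4]
width: 0.0
grip_force: 0.0
```

Request:
{"api": "jog_arm", "payload": {"increments": [[[-0.8,0,-0.5,0,0,0,-1],[-0.8,0,-0.5,0,0,0,-1],[-0.8,0,-0.5,0,0,0,-1],[-0.8,0,-0.5,0,0,0,-1],[-0.8,0,-0.5,0,0,0,-1]]]}}

```text
time: 19.62
tool_pos: [0.7112, -0.0357, 0.3275]
tcp_rot: [-0.019, -3.141, 0.0]
wrist_force: [-0.0, 0.8, -0.4]
width: -0.002
grip_force: 0.0
```

```bash
python3 -W ignore - <<'E'
from h import *
from fold import fold
ims=[]
for n in('top','scene'):
    im,d,p=cap(n);np.savez(n+'5.npz',im=im,W=cloud(d,p));ims.append(im)
    try: fold(cloud(d,p),im,n[0])
    except Exception as e: print(e)
s=read_state();print(s['time'],s['tool_pos'],s['wrist_force'])
cv2.imwrite('pics/m5.png',np.hstack([cv2.resize(ims[0][130:260,240:440],(420,273)),cv2.resize(ims[1][140:300,240:460],(375,273))]))
E
```

```text
OpenCV(4.12.0) /io/opencv/modules/imgproc/src/linefit.cpp:50: error: (-215:Assertion failed) count > 0 in function 'fitLine2D_wods'

s 642 pin [0.5367 0.1129 0.1112] 0.0521 head -1.325 handle -1.655 fold 0.33 by offset 0.317
19.7167 [ 0.71410978 -0.03583426  0.32991684] [-0.18495649  0.02721759  0.09600167]
```

View pics/m5.png

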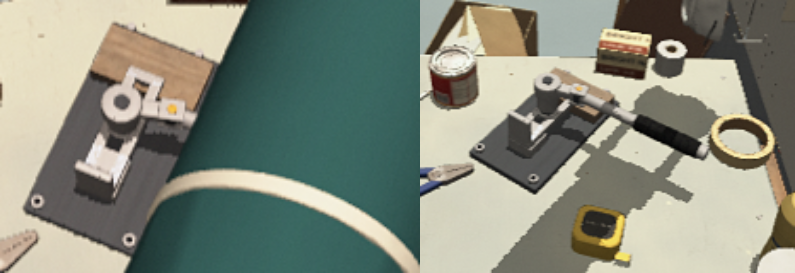

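Handle stays folded at about 0.17 rad (bias-corrected), the strap is home, and nothing else moved. The arm is clear.

Request:
{"api": "jog_arm", "payload": {"increments": [[[0,0,0,0,0,0,-1],[0,0,0,0,0,0,-1],[0,0,0,0,0,0,-1],[0,0,0,0,0,0,-1],[0,0,0,0,0,0,-1]]]}}

```text
time: 20.13
tool_pos: [0.7087, -0.0357, 0.3263]
tcp_rot: [-0.019, -3.14, -0.0]
wrist_force: [0.3, 0.5, 0.5]
width: 0.002
grip_force: 0.0
```

```bash
python3 -c "
from workcell import bot
print(bot.finish_job())"
```

```text
the job is handed in; nothing more can be done
None
```

Job handed in at 20 s, verdict not shown: the wrench tripped and was let go folded about 0.17 rad, and the strap was pushed to a hard stop after about 18 mm of visible travel, not 25 — I took that as home (started part-way), but couldn't read its value directly.

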